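# Clear the sample case and hold its lid open for the inspector

### The job

A food can stands on the lid of the grey sample case: lift it off, gripping its thin wall with no more than about 40 N, and set it down gently and upright in the shallow tray, in the free place beside the can already there. Then raise the case's lid by its bar handle to 50 degrees from shut and finish while holding it still at that angle, so that the inspector can reach in: the lid falls shut if let go, and your program ends with the lid in the gripper's hold. Keep the can upright all the way and leave the other things where they are.

Things in the scene. Friction and masses are not known exactly. Their poses are not given: they have to be found in the camera images.
- can_center (a point): The can to move: a filled food can, upright cylinder 60 mm across and 55 mm tall, about 0.2 kg (varies), plain metal with a white paper band, standing on the closed lid of the sample case; this point is its centre, half-way up (27.5 mm above its underside); z up along its axis. The other cans look the same: this is the one on the lid.
- case: Grey plastic sample case fixed to the table, open box 200 mm (its x, depth) by 240 mm (its y, width) by 100 mm tall, covered by the lid; origin at the centre of its underside on the table; its -x side is the front, towards the robot, its z up.
- lid (a joint): Angle in rad of the case's lid: 0 shut, growing as its front edge rises, stop at 1.4. The lid is a plain aluminium plate of about 0.5 kg (varies), 200 x 240 x 8 mm, hinged along the far (+x) top edge of the case; shut, its top face is 108 mm above the table. It falls shut from every angle unless held: lifting it at the handle takes about 2 to 4 N.
- lid_handle (a point): Middle of the lid's handle: a round steel bar 12 mm thick, 110 mm long, parallel to the hinge, standing 50 mm out from the lid's front edge, in the plane of the lid, on two round side arms of 12 mm (so a clear gap of 44 mm between bar and edge, 98 mm between the arms). It is 250 mm from the hinge line and, with the lid shut, 104 mm above the table. Its axes turn with the lid: y along the bar, x towards the hinge.
- lid_hinge (a point): Middle of the lid's hinge line, 100 mm above the table, 100 mm along +x of the case from the case's centre. The hinge runs along y; the handle's middle is at -250 mm x, +4 mm z from here with the lid shut. Axes turn with the lid.
- tray: Shallow steel tray fixed to the table, 226 mm (its x) by 156 mm (its y), rim 10 mm tall, walls and floor 3 mm thick; origin at the centre of its underside. One can already stands in its far (+x) half.
- tray_free (a point): Centre of the free half of the tray, on its floor (3 mm above the table), 50 mm along -x of the tray's centre; axes as the tray.
- spray_center (a point): Bystander: white bottle, 60 mm across, 160 mm tall, back of the table; point half-way up.
- tape: Bystander: roll of tape, ring 100 mm across, 48 mm tall, left of the table; origin under its centre.
- torch: Bystander: black pocket torch lying down, about 150 x 36 x 36 mm, right of the table; origin under its middle.
- marker: Bystander: black marker pen lying on the table in front of the robot, about 130 x 16 x 15 mm; origin under its middle.
- can_b_center (a point): Bystander: the can that already stands in the far end of the tray, the same size and look as the can to move; point at its centre, half-way up.
- can_c_center (a point): Bystander: lower can of a stack of two at the back of the table, the same size and look as the can to move; point at its centre, half-way up.
- can_d_center (a point): Bystander: upper can of that stack, the same size and look as the can to move; point at its centre, half-way up.
- can_e_center (a point): Bystander: single can at the back of the table, the same size and look as the can to move; point at its centre, half-way up.
Not all that is in view belongs to the job. Leave any blue or green look-alike of the part that bears can_center alone.

How it is judged:
By the outcome, as a careful person would: the job done as asked, in the order asked, and still so for the second after the job is handed in, while the arm keeps its last pose, push and grip.
It also fails if it takes over 64 s, if anything falls off the work surface, if the arm or the gripper's body presses on something with over 40 N, if the wrist force passes 120 N, or if a joint passes its speed limit or range.

### The arm

A 6-joint arm with a two-finger parallel gripper is mounted at the origin on the work surface. World frame = base frame: x ahead of the robot, y to its left, z up, the work surface at z = 0. Lengths are in mm, angles in rad, forces in N, time in s.
With the tool pointing down it reaches from about 400 to 925 mm from the base axis. Payload 12.5 kg.
Tool frame: the origin (TCP) lies midway between the tips of the shut fingers; the grasp point (between the pads) lies 19 mm behind it; z points along the fingers, y is the direction in which the jaws open and shut (so a half turn about z gives the same grasp; the last joint's range is limited). The gripper opens to 95 mm and grips with 3 to 60 N. Pads are 20 mm wide; open, the fingers measure 119 mm over their backs; the gripper's body (75 mm by 180 mm) begins 59 mm behind the grasp point.
Start: joints at [1.085, 0.491, 1.559, -0, 1.092, -0.106], TCP at [231.694, 580.487, 214.661] pointing down, gripper open.
Joint ranges: [-3.1, 3.1], [-0.84, 2.19], [0.05, 2.79], [-1.13, 4.28], [0.06, 2.93], [-2.69, 2.69]. Speed limits (rad/s): [2.22, 2.22, 2.79, 3.14, 3.14, 3.14].

### API

Orientations are given as [roll, pitch, yaw] about the fixed x, y, z axes, in that order (R = Rz(yaw) Ry(pitch) Rx(roll)).
In Python, from cell import env, eyes, job_done, boxes_of, regions_of gives the robot as it stands.
- The arm moves only by the tool send_rows, never from a script. Its argument "plan" is text: rows parted by semicolons, each of 5 numbers parted by spaces: the shift along the tool's x, y, z in mm, then the turn about the tool's z in rad, then the finger opening in mm, from 0 to 95.1. In form: x y z roll gripper; .... A call has 1 to 8 rows; each row shifts and turns the pose as measured when the row begins, along the tool's axes as they then stand; what a row does not reach is not made up. A row lasts 1/10 s, in which the tool goes at most 50 mm and 8.59 degrees, less where a joint would pass 70% of its speed; a pose out of reach is approached as far as the arm can. A call with a gripper value outside its range is refused whole. The fingers move at their own pace and stop on an object; the grip force is fixed at half the most. Time passes only in rows, so rows that do not move let the fingers close. It gives the time, the measured TCP pose, the force and the opening at its end, in the units of the state.
- env.state(): the state, without advancing time (a new reading comes with each control period).
- eyes.read_camera(name): name is "scene" or "top"; returns a dict with "image" (420x560x3 uint8, red, green, blue), "vertical_fov" (degrees; the focal length in pixels is half the picture's height over the tangent of half this angle, whatever the lens; pixels are square), "cx", "cy" (the principal point, pixels), "k1" (the pictures are not rectified: a ray, as slopes to the right and down, at radius r is drawn at 1 + k1 r^2 times it, then the intrinsics apply), "extrinsics" (4x4, takes a point from camera to world coordinates). Camera axes: x right, y up, looking along -z (the intrinsics and any distortion apply to the point x, -y, -z); pixel columns grow to the right and rows downward; lengths in mm; the calibration is good to about 2 mm. A picture is of the moment at which its call begins. There is no depth.
- job_done(): hands the job in, once; it reports no verdict.
Trained networks look in a picture, given as the dict that the camera call returned (one of the last four; its "shot" number tells which), for a name from the list of things; names that differ only in an ending like _2 or _b are one class to them, and where a whole thing is asked for, a point or a joint stands for the part that bears it (a point fixed in the world has none). Each returns a list of dicts, best first, with "confidence" (0 to 1); they miss things now and then, are a little off and sometimes report something else, mostly with a low value. They report only what shows in the picture. A call takes as long as a camera call. They do not tell look-alikes from the thing itself.
- boxes_of(target, picture): "bbox" ([left, top, width, height] in pixels, round what is visible of it).
- regions_of(target, picture): "pixels" (420x560 bool, what is visible of it) and "bbox" ([left, top, width, height] in pixels, round what is visible of it).
The state is a dict: "t": time; "joints": joint angles; "qvel": joint speeds; "tau": joint torques, N m; "eef_pos": TCP position; "tcp_rot": TCP orientation; "ft_force": force on the tool from outside, world axes, zero at the start; "moment": the same for the moment, N m; "opening": opening from 0.0 (shut) to 1.0 (fully open).
Only numpy, scipy, OpenCV 4.12 (cv2) and the standard library are available. Lean on these libraries where they do the work, as an engineer would, in place of code of your own. Each camera call takes 0.05 s, during which the arm holds its last target.

## Working session

There is one attempt and no reset: what is moved stays moved. The work goes in short steps, Python scripts to look and compute and a tool call to move; the robot and the scene stay as the last step left them, time stands still between calls to the robot, and variables do not carry over. Pictures are saved under pics/ and viewed, and the job is handed in when it is done.

Besides the shell and the picture viewer there is one more tool, called after "Call:" as name(argument=value, ...), one argument or row to a line, values as JSON. send_rows: Moves the arm, as the interface text tells. Its arguments: {"type":"object","properties":{"plan":{"type":"string"}},"required":["plan"]}

```bash
ls; mkdir -p pics
cat > h.py <<'E'
import numpy as np, cv2
from scipy.spatial.transform import Rotation as R
def K(p):
    f=210/np.tan(np.radians(p["vertical_fov"])/2)
    return np.array([[f,0,p["cx"]],[0,f,p["cy"]],[0,0,1.]]), np.array([p["k1"],0,0,0.])
def proj(p,P):
    E=np.array(p["extrinsics"]); P=np.atleast_2d(np.array(P,float))
    c=(P-E[:3,3])@E[:3,:3]; c=c*[1,-1,-1]
    k,d=K(p); return cv2.projectPoints(c,np.zeros(3),np.zeros(3),k,d)[0].reshape(-1,2)
def ray(p,uv):
    k,d=K(p); n=cv2.undistortPoints(np.array(uv,float).reshape(-1,1,2),k,d).reshape(-1,2)
    E=np.array(p["extrinsics"]); v=np.c_[n[:,0],-n[:,1],-np.ones(len(n))]@E[:3,:3].T
    return E[:3,3],v
def atz(p,uv,z):
    o,v=ray(p,uv); return o+v*((z-o[2])/v[:,2])[:,None]
E
python3 - <<'E'
from cell import *; import cv2,numpy as np
from h import *
for n in ("scene","top"):
    p=eyes.read_camera(n); cv2.imwrite(f"pics/{n}0.png",p["image"][:,:,::-1])
    print(n,{k:(v if k!="extrinsics" else np.round(v,3).tolist()) for k,v in p.items() if k!="image"})
    for t in ("can_center","case","lid","lid_handle","tray","spray_center","tape","torch","marker"):
        print(t,[(np.round(b["bbox"]).tolist(),round(b["confidence"],2)) for b in boxes_of(t,p)])
print(env.state())
E
```

```text
pics
scene {'vertical_fov': 42.57367450388401, 'cx': 280.952147215214, 'cy': 204.39473723459508, 'k1': -0.18555265707283877, 'extrinsics': [[0.108, -0.644, 0.757, 1774.285], [0.994, 0.062, -0.089, -106.267], [0.01, 0.762, 0.647, 1115.373], [0.0, 0.0, 0.0, 1.0]], 'shot': 1}
can_center [([261.0, 206.0, 20.0, 27.0], 0.87), ([327.0, 182.0, 23.0, 30.0], 0.78), ([400.0, 222.0, 26.0, 31.0], 0.73), ([252.0, 228.0, 24.0, 30.0], 0.65), ([334.0, 164.0, 23.0, 15.0], 0.45)]
case [([289.0, 177.0, 106.0, 84.0], 0.56)]
lid [([293.0, 167.0, 101.0, 70.0], 0.65)]
lid_handle [([289.0, 166.0, 105.0, 74.0], 0.8), ([329.0, 184.0, 20.0, 30.0], 0.46)]
tray [([290.0, 171.0, 104.0, 94.0], 0.67), ([171.0, 203.0, 59.0, 59.0], 0.58), ([248.0, 173.0, 22.0, 20.0], 0.52)]
spray_center [([336.0, 233.0, 23.0, 53.0], 0.64), ([239.0, 250.0, 28.0, 29.0], 0.19)]
tape [([403.0, 175.0, 33.0, 29.0], 0.65)]
torch [([106.0, 226.0, 13.0, 40.0], 0.69)]
marker [([247.0, 172.0, 29.0, 22.0], 0.64)]
top {'vertical_fov': 47.22415040755605, 'cx': 282.8058917558464, 'cy': 207.80031899179662, 'k1': -0.01464441828793214, 'extrinsics': [[
[... 664 characters left out ...]
0, 40.0], 0.64), ([341.0, 180.0, 59.0, 82.0], 0.45)]
{'t': 1.0, 'joints': array([ 1.08541467e+00,  4.90889774e-01,  1.55888457e+00,  3.11309828e-05,
        1.09171312e+00, -1.05585562e-01]), 'qvel': array([-0.00104121,  0.00076156,  0.00143435,  0.00090828,  0.00071367,
        0.00082204]), 'tau': array([-5.18915604e-04, -6.12474275e+01, -2.58430874e+01,  6.92532188e-02,
        4.45031421e-02,  6.33687577e-06]), 'eef_pos': array([231.68083473, 580.49693198, 214.67262131]), 'tcp_rot': array([ 3.14148514e+00, -1.63880539e-05,  2.76178221e+00]), 'ft_force': array([ 0.08285355, -0.65263618,  0.32339559]), 'moment': array([-0.00523084, -0.01145774, -0.02568026]), 'opening': 0.9978416198707803}
```

View pics/scene0.png

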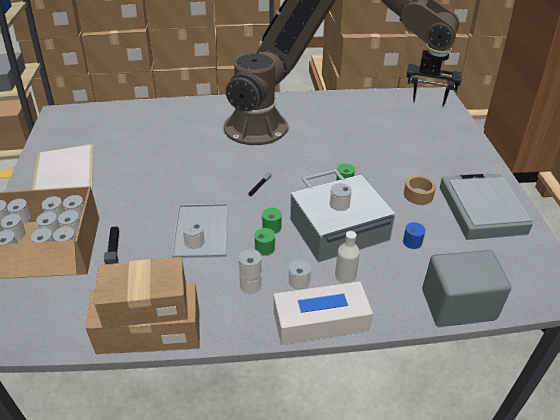

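View pics/top0.png

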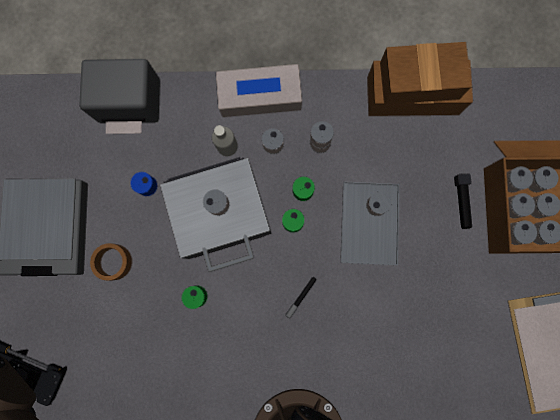

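Candidates for the can to move:
- Top view, metal: (216,201) on the lid, (377,204) in the tray, (321,133) the stack, (272,140) single.
- Top view, green: (303,188), (293,220), (193,296).
- Top view, blue: (143,183).
- The box of cans at the right edge.

I choose (216,201), which is metal and stands on the lid. In the scene view it is at (340,196). The marker at (300,297) and the green can at (193,296) are near the handle at (230,258).

```bash
cat > m.py <<'E'
from cell import *
from h import *
p=eyes.read_camera("top"); s=eyes.read_camera("scene")
im=p["image"]
a=cv2.resize(im[140:310,100:310],None,fx=3.5,fy=3.5,interpolation=cv2.INTER_CUBIC)
cv2.imwrite("pics/crop_case.png",a[:,:,::-1])
a=cv2.resize(im[165:280,330:420],None,fx=5,fy=5,interpolation=cv2.INTER_CUBIC)
cv2.imwrite("pics/crop_tray.png",a[:,:,::-1])
a=cv2.resize(s["image"][150:270,270:420],None,fx=5,fy=5,interpolation=cv2.INTER_CUBIC)
cv2.imwrite("pics/crop_scene.png",a[:,:,::-1])
for t,z in(("can_center",0),("lid",108),("tray",10),("lid_handle",104)):
  for r in regions_of(t,p):
    m=r["pixels"].astype(np.uint8); c=max(cv2.findContours(m,0,1)[0],key=cv2.contourArea)
    rc=cv2.minAreaRect(c.astype(np.float32)); bx=cv2.boxPoints(rc)
    print(t,round(r["confidence"],2),np.round(rc[0],1),m.sum(),np.round(bx).tolist(),np.round(atz(p,bx,z)[:,:2]).tolist())
E
python3 m.py
```

```text
can_center 0.94 [193.5 296. ] 500 [[181.0, 284.0], [206.0, 284.0], [206.0, 308.0], [181.0, 308.0]] [[402.0, 317.0], [401.0, 248.0], [336.0, 247.0], [336.0, 316.0]]
can_center 0.92 [215.5 201.5] 538 [[203.0, 189.0], [228.0, 189.0], [228.0, 214.0], [203.0, 214.0]] [[667.0, 260.0], [666.0, 189.0], [595.0, 188.0], [596.0, 259.0]]
can_center 0.71 [291.5 220.5] 385 [[281.0, 210.0], [302.0, 210.0], [302.0, 231.0], [281.0, 231.0]] [[605.0, 39.0], [605.0, -19.0], [546.0, -19.0], [546.0, 40.0]]
can_center 0.59 [143.5 183.5] 496 [[127.0, 183.0], [143.0, 167.0], [161.0, 185.0], [145.0, 201.0]] [[688.0, 479.0], [734.0, 435.0], [681.0, 381.0], [636.0, 426.0]]
can_center 0.57 [302.  188.5] 446 [[291.0, 177.0], [313.0, 177.0], [313.0, 200.0], [291.0, 200.0]] [[699.0, 11.0], [698.0, -52.0], [633.0, -51.0], [633.0, 11.0]]
lid 0.61 [216.8 216.7] 6989 [[158.0, 182.0], [248.0, 156.0], [276.0, 252.0], [186.0, 278.0]] [[668.0, 358.0], [735.0, 124.0], [485.0, 52.0], [420.0, 280.0]]
lid 0.5 [216.  201.5] 488 [[199.0, 200.0], [215.0, 184.0], [233.0, 203.0], [218.0, 218.0]] [[619.0, 250.0], [660.0, 210.0], [611.0, 162.0], [571.0, 201.0]]
tray 0.57 [369.9 222.8] 4166 [[340.0, 263.0], [343.0, 181.0], [400.0, 183.0], [397.0, 265.0]] [[457.0, -121.0], [684.0, -134.0], [677.0, -294.0], [450.0, -277.0]]
lid_handle 0.7 [216.6 216.7] 6970 [[158.0, 182.0], [247.0, 155.0], [276.0, 251.0], [186.0, 278.0]] [[669.0, 361.0], [737.0, 126.0], [485.0, 52.0], [419.0, 281.0]]
```

View pics/crop_case.png

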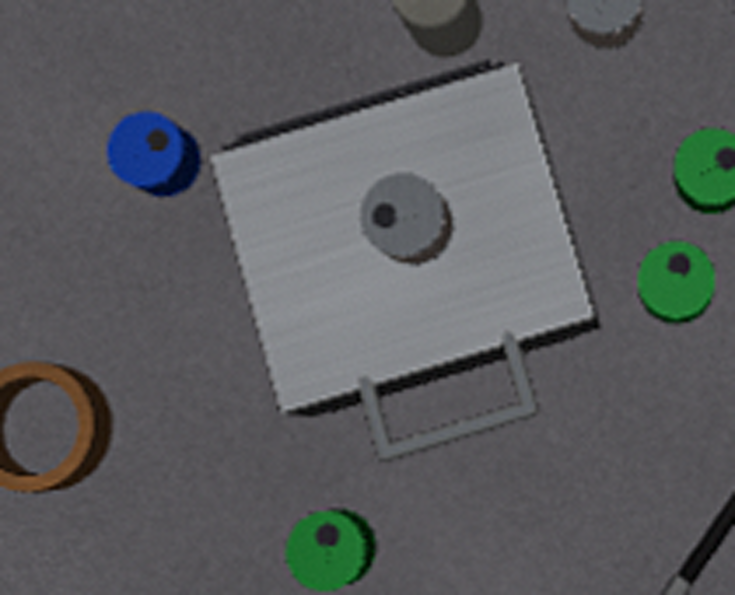

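View pics/crop_tray.png

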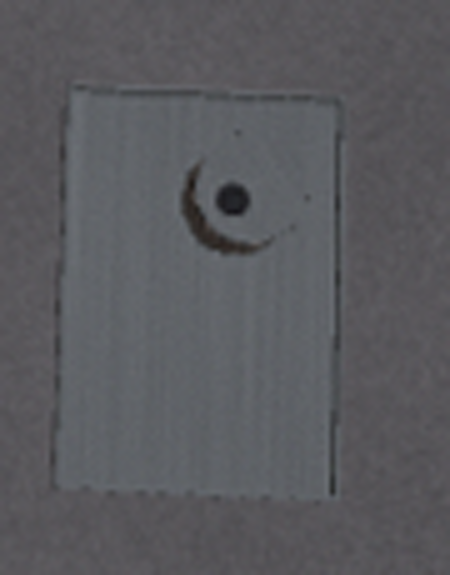

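View pics/crop_scene.png

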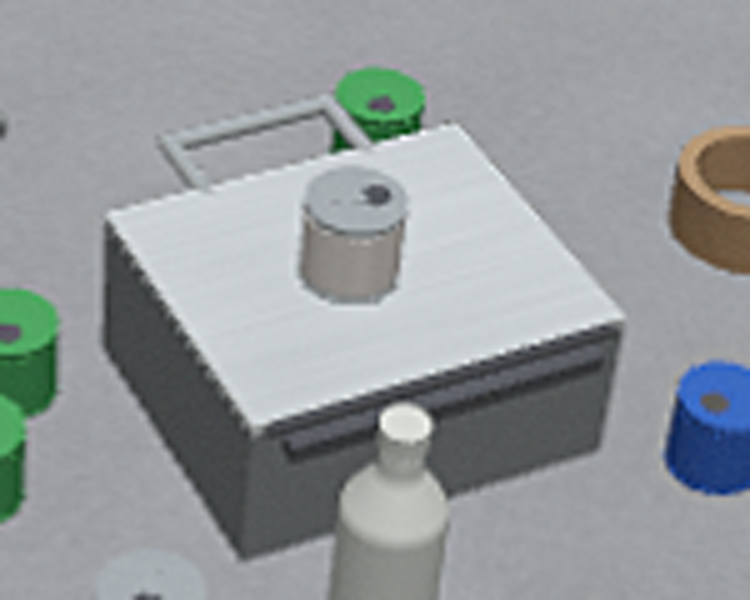

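```bash
cat > fit.py <<'E'
from cell import *
from h import *
from scipy.optimize import least_squares
p=eyes.read_camera("top"); s=eyes.read_camera("scene")
def cv(a,f,o): return (np.array(a,float)+.5)/f-.5+o
lt=cv([(212,157),(519,66),(597,319),(283,411)],3.5,[100,140])
hb=cv([(383,459),(534,411)],3.5,[100,140])
ls=cv([(255,433),(625,319),(455,124),(106,215)],5,[270,150]) # right-far(-y,+x), (+y,+x), (+y,-x), (-y,-x)
tt=cv([(70,86),(343,99),(335,497),(53,489)],5,[330,165])
def T(q,L): 
    L=np.array(L,float); c,sn=np.cos(q[2]),np.sin(q[2])
    return np.c_[q[0]+c*L[:,0]-sn*L[:,1],q[1]+sn*L[:,0]+c*L[:,1],L[:,2]]
LT=[(100,120,108),(100,-120,108),(-100,-120,108),(-100,120,108)]
HB=[(-156,55,104),(-156,-55,104)]
LS=[(100,-120,108),(100,120,108),(-100,120,108),(-100,-120,108)]
TT=[(113,78,10),(113,-78,10),(-113,-78,10),(-113,78,10)]
def rt(q): return (proj(p,T(q,LT+HB))-np.r_[lt,hb])
def rs(q): return (proj(s,T(q,LS))-ls)
def go(f,x0): 
    r=least_squares(lambda q:f(q).ravel(),x0,x_scale=[100,100,1]); print(np.round(r.x,3)); print(np.round(f(r.x),1).tolist()); return r.x
go(rt,[610,210,.25]); go(rs,[610,210,.25]); c=go(lambda q:np.r_[rt(q),rs(q)],[610,210,.25])
t=go(lambda q:proj(p,T(q,TT))-tt,[570,-205,0])
print("hinge",T(c,[(100,0,100)]),"handle",T(c,[(-150,0,104)]),"free",T(t,[(-50,0,3)]),"canb",T(t,[(50,0,30)]))
print("can top",atz(p,cv([(403,212)],3.5,[100,140]),163),"scene",atz(s,cv([(356,201)],5,[270,150]),163))
for r in boxes_of("can_center",s): print("scene box",r["bbox"],r["confidence"])
# tray can centre via scene region
a=cv2.resize(s["image"][190:300,160:280],None,fx=5,fy=5,interpolation=cv2.INTER_CUBIC)
cv2.imwrite("pics/crop_tray_s.png",a[:,:,::-1])
print(env.state()["t"])
E
python3 fit.py
```

```text
[6.01299e+02 2.09649e+02 2.86000e-01]
[[-0.2, -0.8], [0.2, -1.1], [-0.4, -0.5], [-0.6, 0.3], [1.4, 0.4], [-0.4, 1.6]]
[6.06786e+02 2.09032e+02 2.98000e-01]
[[-0.2, -0.3], [0.6, -0.0], [0.1, -0.1], [-0.5, 0.3]]
[6.02290e+02 2.09793e+02 2.89000e-01]
[[-0.3, -1.0], [-0.0, -1.6], [-0.4, -1.1], [-0.5, 0.0], [1.5, -0.0], [-0.3, 1.1], [-0.7, -1.6], [0.4, -0.7], [0.4, -0.9], [-0.3, -1.0]]
[ 5.66185e+02 -2.05898e+02 -5.70000e-02]
[[-0.8, -0.5], [0.4, -0.6], [0.5, 1.1], [-0.2, -0.1]]
hinge [[698.15484229 238.25175856 100.        ]] handle [[458.49199255 167.10600357 104.        ]] free [[ 516.26554961 -203.06831459    3.        ]] canb [[ 616.10530148 -208.72728506   30.        ]]
can top [[610.29196671 200.11924121 163.        ]] scene [[613.26224947 199.65747954 163.        ]]
scene box [400.3, 222.2, 26.2, 28.8] 0.92
scene box [255.7, 228.3, 22.0, 28.0] 0.75
scene box [333.8, 166.6, 20.9, 9.8] 0.7
scene box [264.0, 209.2, 17.5, 23.6] 0.63
scene box [328.0, 184.8, 22.6, 29.8] 0.58
1.45
```

View pics/crop_tray_s.png

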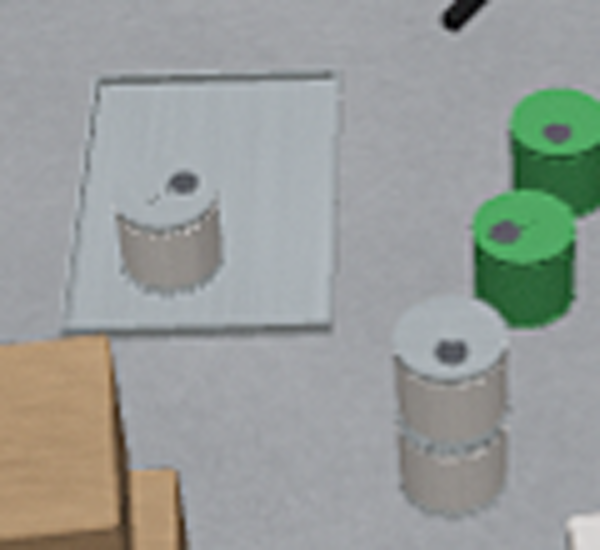

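Crops:
- In the case crop, the metal can stands in the middle of the lid, and the handle is at the lower right.
- The tray crop shows the tray's free half towards the robot, with one can in the far half.

Fits from the two cameras agree to about 5 mm. The can is at about (611,200) and the handle at about (460,167). I'll keep the present yaw for the can.

Call:
send_rows(
  plan="-15 -7 0 0 95; -30 -13 0 0 95; -33 -14 0 0 95; -33 -14 0 0 95; -33 -14 0 0 95; -33 -14 0 0 95; -33 -14 0 0 95; -33 -14 0 0 95",
)

```text
t: 2.25
eef_pos: [425.3, 384.8, 214.7]
tcp_rot: [3.141, 0.001, 2.768]
ft_force: [1.3, 0.7, 0.1]
opening: 0.996
```

Call:
send_rows(
  plan="-33 -14 0 0 95; -33 -14 0 0 95; -33 -14 0 0 95; -33 -14 0 0 95; -33 -14 0 0 95; -33 -14 0 0 95; -20 -9 0 0 95; 0 0 0 0 95",
)

```text
t: 3.05
eef_pos: [603.6, 199.7, 215.3]
tcp_rot: [3.142, 0.002, 2.761]
ft_force: [-0.8, 0.2, -0.3]
opening: 1.001
```

```bash
cat >> h.py <<'E'
def to(st,xyz,yaw=None):
    r=R.from_euler("xyz",st["tcp_rot"]); d=r.inv().apply(np.array(xyz,float)-st["eef_pos"])
    print("t",round(st["t"],2),"pos",np.round(st["eef_pos"],1),"rpy",np.round(st["tcp_rot"],3),"F",np.round(st["ft_force"],1),"open",round(st["opening"],3),"q",np.round(st["joints"],2))
    print("tool shift",np.round(d,1),"" if yaw is None else ("roll", round((st["tcp_rot"][2]-yaw+np.pi)%(2*np.pi)-np.pi,3)))
E
python3 -c "
from cell import *;from h import *
to(env.state(),(611,200,122))"
```

```text
t 3.05 pos [603.6 199.7 215.3] rpy [3.142e+00 2.000e-03 2.761e+00] F [-0.8  0.2 -0.3] open 1.001 q [ 0.22  0.51  1.53 -0.    1.1  -0.97]
tool shift [-6.5  3.  93.3]
```

Call:
send_rows(
  plan="-6 3 15 0 95; 0 0 20 0 95; 0 0 10 0 95; 0 0 0 0 95",
)

```text
t: 3.45
eef_pos: [609.5, 200.3, 166.7]
tcp_rot: [-3.141, 0.001, 2.761]
ft_force: [0.5, 0.6, -0.2]
opening: 0.999
```

Run:
```python
from cell import *;from h import *
s=eyes.read_camera("scene"); p=eyes.read_camera("top")
a=cv2.resize(s["image"][110:260,260:430],None,fx=4,fy=4,interpolation=cv2.INTER_CUBIC)
b=cv2.resize(p["image"][140:280,150:300],None,fx=4,fy=4,interpolation=cv2.INTER_CUBIC)
cv2.imwrite("pics/pre.png",a[:,:,::-1]);cv2.imwrite("pics/pre_t.png",b[:,:,::-1])
st=env.state();to(st,(611,200,122)); print(proj(s,[st["eef_pos"]]),proj(p,[st["eef_pos"]]))
```

```text
t 3.55 pos [610.1 200.4 168.3] rpy [3.141e+00 3.000e-03 2.761e+00] F [0.3 0.8 0.2] open 0.998 q [ 0.22  0.56  1.57 -0.    1.01 -0.97]
tool shift [-0.9 -0.  46.3] 
[[340.98151848 187.63031989]] [[214.34454646 200.00067473]]
```

View pics/pre.png

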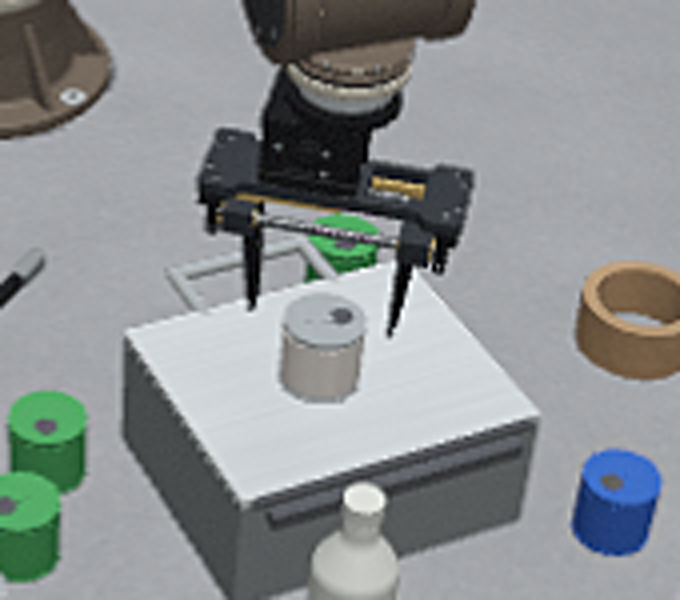

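View pics/pre_t.png

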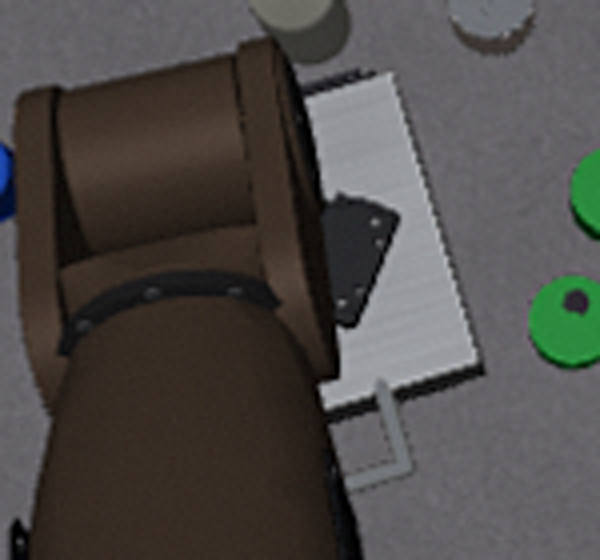

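The fingertips in the scene crop straddle the can's top at (320,321), and their midpoint is on it. I'll descend now.

Call:
send_rows(
  plan="-1 0 10 0 95; 0 0 15 0 95; 0 0 12 0 95; 0 0 7 0 95; 0 0 2 0 95; 0 0 0 0 95",
)

```text
t: 4.15
eef_pos: [612.0, 201.2, 121.6]
tcp_rot: [3.138, 0.007, 2.763]
ft_force: [0.4, -0.7, -0.1]
opening: 1.0
```

Call:
send_rows(
  plan="0 0 0 0 70; 0 0 0 0 62; 0 0 0 0 56; 0 0 0 0 50; 0 0 0 0 40; 0 0 0 0 40; 0 0 0 0 40; 0 0 0 0 40",
)

```text
t: 4.95
eef_pos: [612.7, 201.4, 123.2]
tcp_rot: [3.137, 0.009, 2.763]
ft_force: [0.8, -0.0, -0.9]
opening: 0.625
```

Call:
send_rows(
  plan="0 0 -3 0 40; 0 0 -6 0 40; 0 0 -12 0 40; 0 0 -15 0 40; 0 0 -15 0 40; 0 0 -12 0 40; 0 0 -6 0 40; 0 0 0 0 40",
)

```text
t: 5.75
eef_pos: [611.8, 201.3, 198.7]
tcp_rot: [3.137, 0.009, 2.763]
ft_force: [-0.9, -0.6, -1.7]
opening: 0.628
```

Run:
```python
from cell import *;from h import *
s=eyes.read_camera("scene")
a=cv2.resize(s["image"][90:260,260:430],None,fx=3.5,fy=3.5,interpolation=cv2.INTER_CUBIC)
cv2.imwrite("pics/lift.png",a[:,:,::-1])
b=cv2.resize(s["image"][190:270,160:240],None,fx=5,fy=5,interpolation=cv2.INTER_CUBIC)
st=env.state();to(st,(516,-203,200))
print("canb", atz(s,[(160+168.5/5-.5,190+202.5/5-.5)],58))
```

```text
t 5.8 pos [611.6 201.3 198.1] rpy [3.137 0.009 2.762] F [ 0.1 -0.  -2. ] open 0.622 q [ 0.22  0.53  1.54 -0.    1.07 -0.98]
tool shift [ -60.8 -410.9   -3.2] 
canb [[ 626.41639356 -225.26734384   58.        ]]
```

View pics/lift.png

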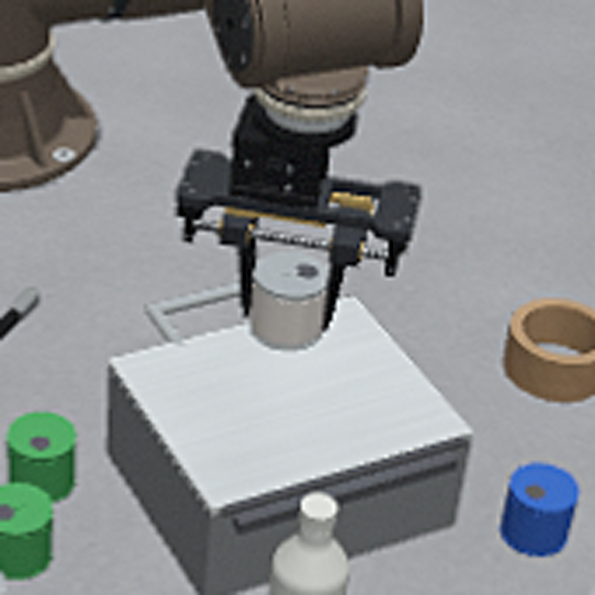

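The can is held upright and the wrist reads -2 N, its weight. Moving to the tray.

Call:
send_rows(
  plan="-1 -8 -1 0 40; -2 -16 0 0 40; -4 -25 0 0 40; -4 -30 0 0 40; -4 -30 0 0 40; -5 -30 0 0 40; -5 -30 0 0 40; -5 -30 0 0 40",
)

```text
t: 6.6
eef_pos: [559.6, -5.3, 194.1]
tcp_rot: [3.141, 0.002, 2.766]
ft_force: [-0.4, -0.3, -2.8]
opening: 0.626
```

Call:
send_rows(
  plan="-5 -30 0 0 40; -5 -30 0 0 40; -5 -30 0 0 40; -5 -30 0 0 40; -4 -28 0 0 40; -3 -20 0 0 40; -1 -10 0 0 40; 0 0 0 0 40",
)

```text
t: 7.4
eef_pos: [508.9, -197.0, 190.8]
tcp_rot: [-3.141, -0.005, 2.758]
ft_force: [0.6, 0.2, -3.4]
opening: 0.628
```

```bash
python3 -c "
from cell import *;from h import *
to(env.state(),(516,-203,60),2.762)"
```

```text
t 7.4 pos [ 508.9 -197.   190.8] rpy [-3.141 -0.005  2.758] F [ 0.6  0.2 -3.4] open 0.628 q [-0.49  0.41  1.78 -0.    0.96 -1.68]
tool shift [ -9.5  -2.8 130.8] ('roll', np.float64(-0.004))
```

Call:
send_rows(
  plan="-3 -1 10 0 40; -4 -1 20 0 40; -2 -1 28 0 40; 0 0 28 0 40; 0 0 25 0 40; 0 0 15 0 40; 0 0 8 0 40; 0 0 0 0 40",
)

```text
t: 8.2
eef_pos: [516.7, -196.8, 47.9]
tcp_rot: [3.141, -0.006, 2.764]
ft_force: [-0.0, -0.3, -1.7]
opening: 0.628
```

Run:
```python
from cell import *;from h import *
s=eyes.read_camera("scene")
a=cv2.resize(s["image"][150:280,140:290],None,fx=4.5,fy=4.5,interpolation=cv2.INTER_CUBIC)
cv2.imwrite("pics/place.png",a[:,:,::-1])
st=env.state();to(st,(516,-203,19),2.762)
```

```text
t 8.25 pos [ 516.9 -196.9   48.5] rpy [ 3.141 -0.005  2.764] F [ 0.2 -0.6 -2.1] open 0.626 q [-0.48  0.62  1.88 -0.    0.65 -1.68]
tool shift [-1.6 -6.  29.5] ('roll', np.float64(0.002))
```

View pics/place.png

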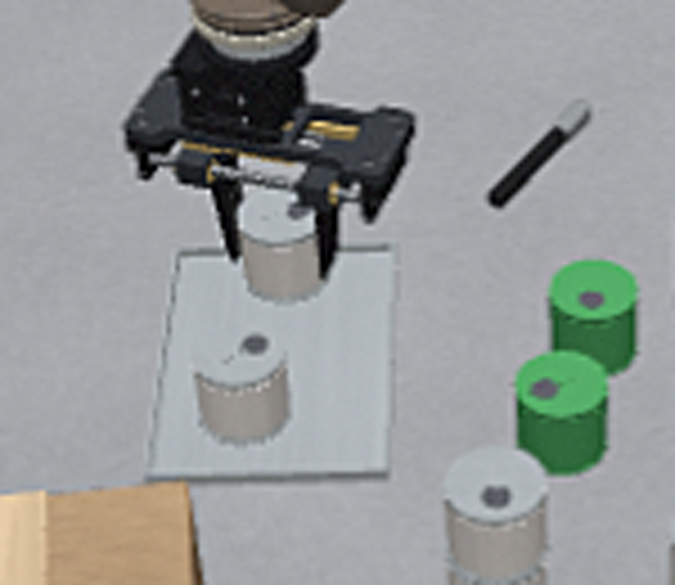

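The can hangs upright over the free half at (282,260), clear of the can already there. I'll lower it slowly and watch the force.

Call:
send_rows(
  plan="-1 -3 7 0 40; -1 -3 7 0 40; 0 0 6 0 40; 0 0 3 0 40; 0 0 1 0 40; 0 0 0 0 40",
)

```text
t: 8.85
eef_pos: [517.7, -204.2, 24.8]
tcp_rot: [-3.141, -0.001, 2.764]
ft_force: [0.1, -1.0, -2.6]
opening: 0.631
```

Call:
send_rows(
  plan="0 0 1 0 40; 0 0 1 0 40",
)

```text
t: 9.05
eef_pos: [517.9, -204.3, 23.1]
tcp_rot: [-3.141, -0.0, 2.764]
ft_force: [0.4, -0.2, -1.4]
opening: 0.625
```

Call:
send_rows(
  plan="0 0 1 0 40; 0 0 1 0 40; 0 0 1 0 40",
)

```text
t: 9.35
eef_pos: [518.0, -204.3, 20.1]
tcp_rot: [-3.141, 0.0, 2.765]
ft_force: [-0.7, 0.7, -1.0]
opening: 0.625
```

Call:
send_rows(
  plan="0 0 1 0 40; 0 0 1 0 40",
)

```text
t: 9.55
eef_pos: [518.0, -204.2, 18.2]
tcp_rot: [-3.141, 0.0, 2.765]
ft_force: [-5.9, 1.3, 18.8]
opening: 0.632
```

Contact is at 18 mm, as computed, with 19 N upward. I'll open in place.

Call:
send_rows(
  plan="0 0 -0.3 0 60; 0 0 0 0 66; 0 0 0 0 75; 0 0 0 0 85; 0 0 0 0 95; 0 0 0 0 95; 0 0 0 0 95; 0 0 0 0 95",
)

```text
t: 10.35
eef_pos: [518.4, -204.5, 18.8]
tcp_rot: [-3.141, 0.001, 2.765]
ft_force: [0.8, 0.3, -0.3]
opening: 0.998
```

Call:
send_rows(
  plan="0 0 -5 0 95; 0 0 -10 0 95; 0 0 -20 0 95; 0 0 -30 0 95; 0 0 -40 0 95; 0 0 -40 0 95; 0 0 -30 0 95; 0 0 -10 0 95",
)

```text
t: 11.15
eef_pos: [517.2, -203.7, 214.3]
tcp_rot: [-3.141, -0.0, 2.765]
ft_force: [0.4, 0.3, -0.3]
opening: 0.999
```

Run:
```python
from cell import *;from h import *
s=eyes.read_camera("scene")
a=cv2.resize(s["image"][130:280,140:290],None,fx=4,fy=4,interpolation=cv2.INTER_CUBIC)
cv2.imwrite("pics/placed.png",a[:,:,::-1])
st=env.state();to(st,(461,167,220),1.86)
```

```text
t 11.2 pos [ 517.3 -203.8  214.5] rpy [-3.141  0.     2.765] F [-0.1 -0.5  2.5] open 0.998 q [-0.49  0.39  1.73 -0.    1.02 -1.69]
tool shift [188.9 324.   -5.7] ('roll', np.float64(0.905))
```

View pics/placed.png

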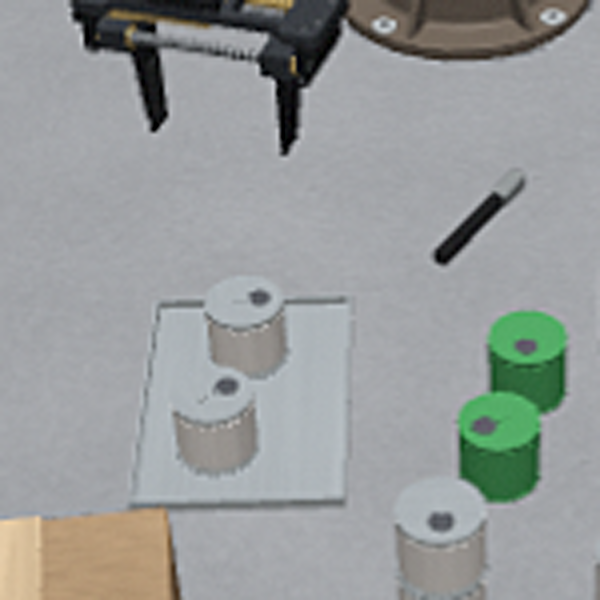

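The can stands upright in the free half at (246,330), and the other things are undisturbed. Next is the handle.

Call:
send_rows(
  plan="7 12 0 0 95; 15 25 0 0 95; 17 29 0 0 95; 17 29 0 0 95; 17 29 0 0 95; 17 29 0 0 95; 17 29 0 0 95; 17 29 0 0 95",
)

```text
t: 12.0
eef_pos: [471.4, 49.4, 203.4]
tcp_rot: [-3.138, -0.018, 2.759]
ft_force: [0.3, -0.1, 1.3]
opening: 1.0
```

Call:
send_rows(
  plan="17 29 0 0 95; 17 29 0 0 80; 15 27 0 0 60; 8 14 0 0.1 45; 0 0 0 0.13 45; 0 0 0 0.13 45; 0 0 0 0.13 45; 0 0 0 0.13 45",
)

```text
t: 12.8
eef_pos: [441.1, 175.0, 190.8]
tcp_rot: [-3.105, -0.022, 2.125]
ft_force: [-0.0, -0.3, 0.3]
opening: 0.496
```

```bash
python3 -c "
from cell import *;from h import *
to(env.state(),(461,167,160),1.86)"
```

```text
t 12.8 pos [441.1 175.  190.8] rpy [-3.105 -0.022  2.125] F [-0.  -0.3  0.3] open 0.496 q [ 0.23  0.32  1.92  0.01  0.94 -0.33]
tool shift [-17.9  13.8  29.9] ('roll', np.float64(0.265))
```

Call:
send_rows(
  plan="-5 4 0 0.09 45; -6 4 0 0.09 45; -5 4 0 0.08 45; 0 0 0 0 45; 0 0 0 0 45",
)

```text
t: 13.3
eef_pos: [452.3, 167.6, 182.3]
tcp_rot: [-3.085, -0.013, 1.854]
ft_force: [-0.6, -0.5, 0.0]
opening: 0.474
```

Run:
```python
from cell import *;from h import *
s=eyes.read_camera("scene");p=eyes.read_camera("top")
a=cv2.resize(s["image"][100:240,260:400],None,fx=4,fy=4,interpolation=cv2.INTER_CUBIC)
b=cv2.resize(p["image"][180:310,150:300],None,fx=4,fy=4,interpolation=cv2.INTER_CUBIC)
cv2.imwrite("pics/h1.png",a[:,:,::-1]);cv2.imwrite("pics/h1t.png",b[:,:,::-1])
st=env.state();to(st,(461,167,120),1.86)
print((proj(s,[st["eef_pos"],(461,167,104)])-[260,100])*4)
```

```text
t 13.4 pos [452.6 167.6 182.7] rpy [-3.086 -0.013  1.854] F [ 0.  -0.8  0.4] open 0.476 q [ 0.21  0.35  1.9   0.01  0.94 -0.08]
tool shift [-3.7 11.4 62.1] ('roll', np.float64(-0.006))
[[242.78735889 209.14260357]
 [238.19862639 298.6528728 ]]
```

View pics/h1.png

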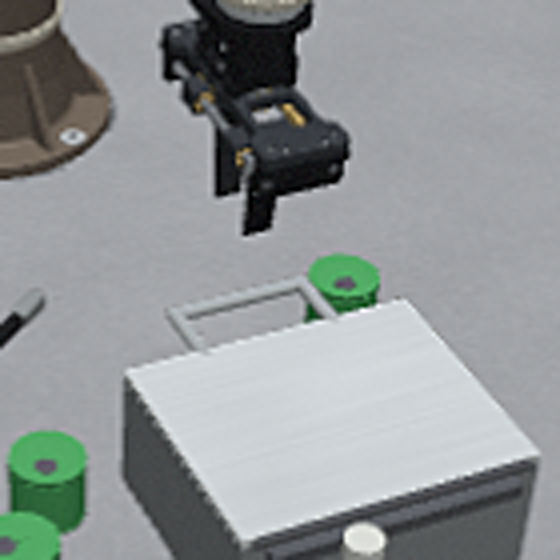

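View pics/h1t.png

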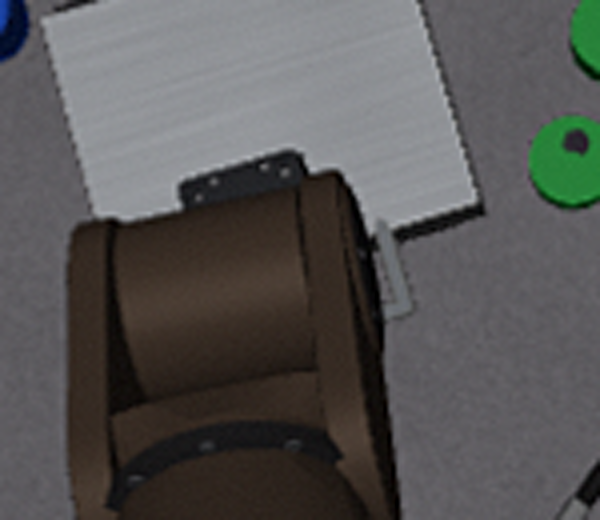

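Call:
send_rows(
  plan="-2 5 12 0 45; -2 6 14 0 45; 0 1 14 0 45; 0 0 0 0 45; 0 0 0 0 45",
)

```text
t: 13.9
eef_pos: [463.0, 167.4, 138.3]
tcp_rot: [-3.086, -0.013, 1.859]
ft_force: [-1.4, -0.6, 0.3]
opening: 0.474
```

```bash
cat > look.py <<'E'
import sys
from cell import *;from h import *
s=eyes.read_camera("scene")
x,y=int(sys.argv[2]),int(sys.argv[3])
a=cv2.resize(s["image"][y:y+120,x:x+120],None,fx=5,fy=5,interpolation=cv2.INTER_CUBIC)
cv2.imwrite(f"pics/{sys.argv[1]}.png",a[:,:,::-1])
st=env.state();to(st,[float(v) for v in sys.argv[4:7]],1.86)
print((proj(s,[st["eef_pos"],(461,167,104)])-[x,y])*5)
E
python3 look.py h2 270 110 460 167 86
```

```text
t 13.95 pos [462.9 167.3 138.4] rpy [-3.086 -0.013  1.859] F [-0.3  0.2 -0.4] open 0.473 q [ 0.21  0.43  1.93  0.01  0.84 -0.09]
tool shift [-0.2  0.1 52.4] ('roll', np.float64(-0.001))
[[251.85098295 280.46931045]
 [247.74828299 323.31609101]]
```

View pics/h2.png

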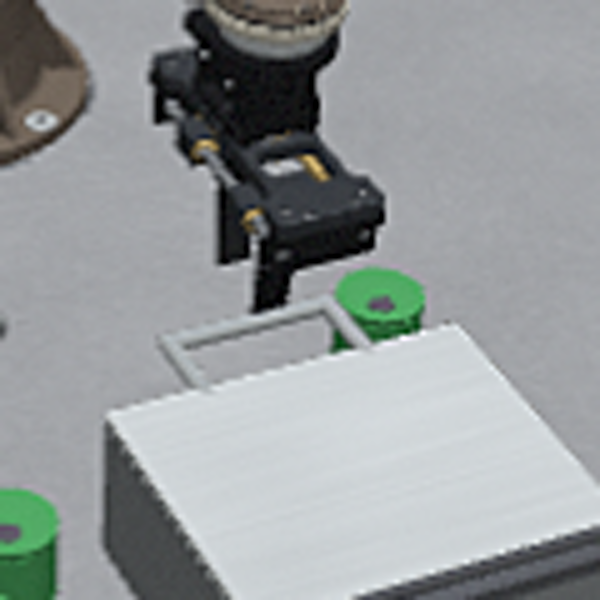

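The inner fingertip at (270,305) will drop between the bar (245,322) and the lid edge. Lowering along the tool axis.

Call:
send_rows(
  plan="0 0 8 0 45; 0 0 12 0 45; 0 0 12 0 45; 0 0 10 0 45; 0 0 8 0 45; 0 0 2 0 45; 0 0 0 0 45",
)

```text
t: 14.65
eef_pos: [460.7, 167.4, 84.9]
tcp_rot: [-3.09, -0.013, 1.86]
ft_force: [-1.1, -0.4, -0.4]
opening: 0.472
```

```bash
python3 look.py h3 270 110 460 167 86
```

```text
t 14.7 pos [460.7 167.5  85.1] rpy [-3.09  -0.013  1.86 ] F [-1.1  0.6  0.8] open 0.475 q [ 0.21  0.51  1.98  0.01  0.7  -0.09]
tool shift [-0.2 -0.9 -0.9] ('roll', np.float64(-0.0))
[[246.74706018 347.09236115]
 [247.74828299 323.31609101]]
```

View pics/h3.png

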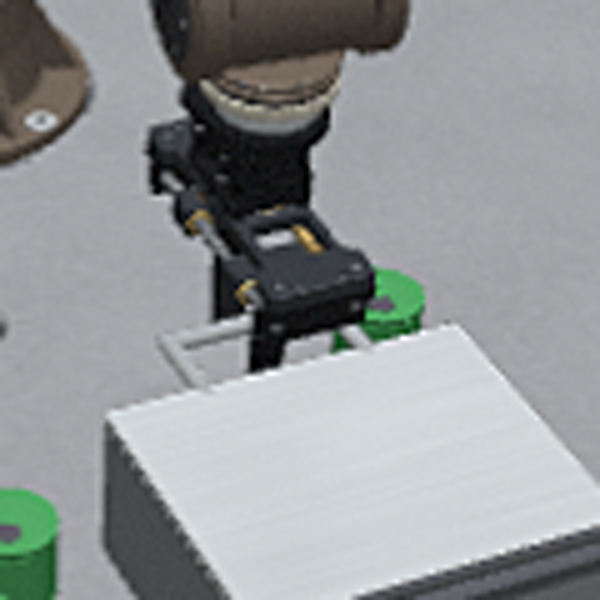

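The inner finger is inside the gap at (265,345). Closing.

Call:
send_rows(
  plan="0 0 0 0 35; 0 0 0 0 26; 0 0 0 0 20; 0 0 0 0 15; 0 0 0 0 12; 0 0 0 0 8",
)

```text
t: 15.3
eef_pos: [457.4, 166.5, 86.2]
tcp_rot: [-3.083, -0.013, 1.86]
ft_force: [1.0, 0.2, -0.6]
opening: 0.112
```

Call:
send_rows(
  plan="0 0 0 0 5; 0 0 0 0 0; 0 0 0 0 0; 0 0 0 0 0",
)

```text
t: 15.7
eef_pos: [457.4, 166.5, 86.2]
tcp_rot: [-3.083, -0.013, 1.86]
ft_force: [-0.9, -0.4, 1.0]
opening: 0.119
```

```bash
python3 look.py h4 270 110 460 167 86
```

```text
t 15.75 pos [457.4 166.5  86.2] rpy [-3.083 -0.013  1.86 ] F [-0.9 -0.2  1.4] open 0.117 q [ 0.21  0.5   1.99  0.01  0.71 -0.09]
tool shift [-0.3  2.6  0. ] ('roll', np.float64(0.0))
[[244.44346657 342.57812836]
 [247.74828299 323.31609101]]
```

View pics/h4.png

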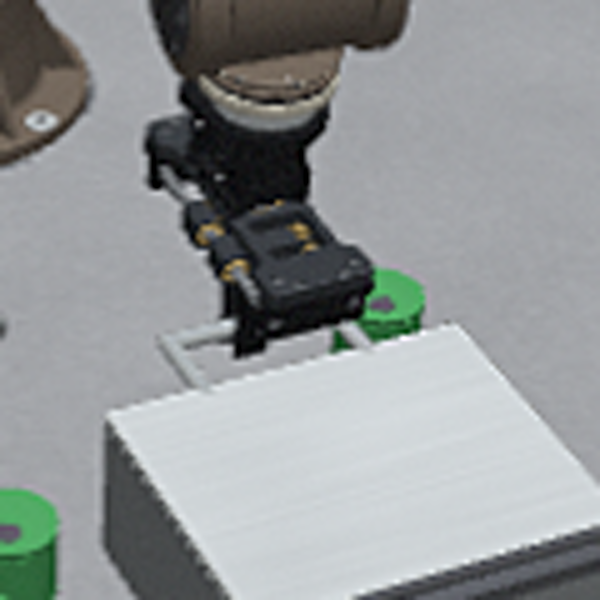

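The bar is gripped, at an opening of 11 mm. Computing the arc from the measured grip.

```bash
cat > arc.py <<'E'
import sys
from cell import *;from h import *
st=env.state(); r=R.from_euler("xyz",st["tcp_rot"])
off=r.apply([0,0,-19.]); g=st["eef_pos"]+off
e=np.array([np.cos(.289),np.sin(.289)])
B0=np.array([458.4,166.8,105.0])   # grip point when shut
H=B0[:2]+250*e
rel=(g[:2]-H)@e; lat=(g[:2]-H)@[-e[1],e[0]]; z=g[2]-B0[2]+4
print("angle",round(np.degrees(np.arctan2(z,-rel)-np.arctan2(4,250)),2),"radius",round(np.hypot(rel,z),2),"lat",round(lat,1))
to(st,st["eef_pos"],1.86)
prev=g
for th in [float(a) for a in sys.argv[1:]]:
    t=np.radians(th);c,s=np.cos(t),np.sin(t)
    G=np.r_[H+e*(-250*c+4*s),B0[2]-4+250*s+4*c]
    print(th,np.round(r.inv().apply(G-prev),1)); prev=G
E
python3 arc.py 1 3 5.5 8 10.5 13 15 16
```

```text
angle 0.03 radius 249.97 lat -0.3
t 15.75 pos [457.4 166.5  86.2] rpy [-3.083 -0.013  1.86 ] F [-0.9 -0.2  1.4] open 0.117 q [ 0.21  0.5   1.99  0.01  0.71 -0.09]
tool shift [0. 0. 0.] ('roll', np.float64(0.0))
1.0 [ 0.3 -0.2 -4.2]
3.0 [ 0.1 -0.1 -8.7]
5.5 [  0.1   0.3 -10.9]
8.0 [  0.1   0.8 -10.9]
10.5 [  0.1   1.3 -10.8]
13.0 [  0.1   1.8 -10.8]
15.0 [ 0.1  1.8 -8.5]
16.0 [ 0.1  1.  -4.3]
```

Call:
send_rows(
  plan="0 0 -4 0 0; 0 0 -6 0 0; 0 0 -8 0 0; 0 0.5 -8 0 0; 0 0.5 -8 0 0; 0 0 0 0 0",
)

```text
t: 16.35
eef_pos: [460.5, 167.3, 123.1]
tcp_rot: [-3.083, -0.013, 1.86]
ft_force: [-1.1, 0.8, -3.3]
opening: 0.118
```

```bash
python3 look.py o1 270 110 460 167 86; python3 arc.py 8 10 12 14 16 18 20
```

```text
t 16.4 pos [460.5 167.3 122.7] rpy [-3.083 -0.013  1.86 ] F [-1.3  1.  -2.2] open 0.117 q [ 0.21  0.45  1.95  0.01  0.8  -0.09]
tool shift [-0.7  1.6 36.7] ('roll', np.float64(0.0))
[[249.80838221 298.60136404]
 [247.74828299 323.31609101]]
angle 8.45 radius 250.1 lat -0.3
t 16.4 pos [460.5 167.3 122.7] rpy [-3.083 -0.013  1.86 ] F [-1.3  1.  -2.2] open 0.117 q [ 0.21  0.45  1.95  0.01  0.8  -0.09]
tool shift [0. 0. 0.] ('roll', np.float64(0.0))
8.0 [ 0.3 -0.1  1.9]
10.0 [ 0.1  1.  -8.7]
12.0 [ 0.1  1.3 -8.6]
14.0 [ 0.1  1.6 -8.6]
16.0 [ 0.1  1.9 -8.5]
18.0 [ 0.1  2.2 -8.4]
20.0 [ 0.1  2.5 -8.4]
```

View pics/o1.png

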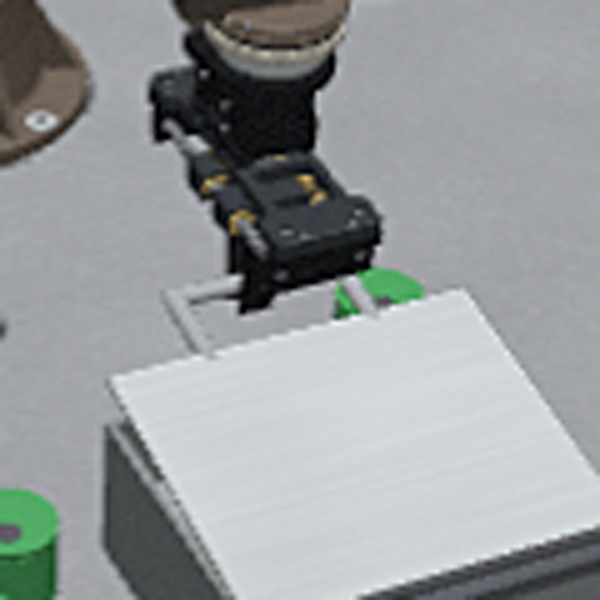

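The lid is rising with the gripper: its front corner is now at (110,380), and the radius holds at 250. Continuing.

Call:
send_rows(
  plan="0 0.5 -4 0 0; 0 1 -8 0 0; 0 1.5 -8 0 0; 0 1.5 -8 0 0; 0 2 -8 0 0; 0 2 -8 0 0; 0 2 -6 0 0; 0 0 0 0 0",
)

```text
t: 17.2
eef_pos: [474.4, 171.5, 176.5]
tcp_rot: [-3.083, -0.015, 1.86]
ft_force: [-1.4, 2.8, -2.1]
opening: 0.118
```

```bash
python3 arc.py 20 22 24 26 28 30 32
```

```text
angle 21.21 radius 250.71 lat -0.3
t 17.2 pos [474.4 171.5 176.5] rpy [-3.083 -0.015  1.86 ] F [-1.4  2.8 -2.1] open 0.118 q [ 0.21  0.39  1.86  0.01  0.95 -0.09]
tool shift [0. 0. 0.] ('roll', np.float64(-0.0))
20.0 [ 0.3 -1.   5.3]
22.0 [ 0.1  2.8 -8.3]
24.0 [ 0.1  3.1 -8.2]
26.0 [ 0.1  3.3 -8.1]
28.0 [ 0.1  3.6 -7.9]
30.0 [ 0.1  3.9 -7.8]
32.0 [ 0.1  4.2 -7.7]
```

Call:
send_rows(
  plan="0 1.5 -4 0 0; 0 3.5 -8 0 0; 0 3.5 -8 0 0; 0 3.5 -8 0 0; 0 4 -8 0 0; 0 4 -7 0 0; 0 2.5 -4 0 0; 0 0 0 0 0",
)

```text
t: 18.0
eef_pos: [498.7, 178.8, 225.6]
tcp_rot: [-3.077, -0.016, 1.859]
ft_force: [-1.5, 3.6, -3.2]
opening: 0.121
```

```bash
python3 arc.py 36 38 40 42 44 46 48 50
```

```text
angle 33.86 radius 251.72 lat -0.3
t 18.0 pos [498.7 178.8 225.6] rpy [-3.077 -0.016  1.859] F [-1.5  3.6 -3.2] open 0.121 q [ 0.21  0.37  1.74  0.01  1.1  -0.08]
tool shift [0. 0. 0.] ('roll', np.float64(-0.001))
36.0 [ 0.4  6.4 -7. ]
38.0 [ 0.1  4.9 -7.2]
40.0 [ 0.1  5.2 -7. ]
42.0 [ 0.1  5.4 -6.9]
44.0 [ 0.1  5.6 -6.7]
46.0 [ 0.1  5.9 -6.5]
48.0 [ 0.1  6.1 -6.3]
50.0 [ 0.1  6.3 -6. ]
```

Call:
send_rows(
  plan="0 4 -4 0 0; 0 5.5 -7 0 0; 0 5.5 -7 0 0; 0 5.5 -7 0 0; 0 6 -6.5 0 0; 0 6 -6 0 0; 0 3 -3 0 0; 0 0 0 0 0",
)

```text
t: 18.8
eef_pos: [530.2, 188.3, 266.3]
tcp_rot: [-3.061, -0.017, 1.86]
ft_force: [-1.3, 2.8, -2.8]
opening: 0.117
```

```bash
python3 arc.py 47 48 49 50; python3 look.py o2 260 60 460 167 86
```

```text
angle 45.79 radius 253.04 lat -0.2
t 18.8 pos [530.2 188.3 266.3] rpy [-3.061 -0.017  1.86 ] F [-1.3  2.8 -2.8] open 0.117 q [ 0.22  0.39  1.59  0.01  1.24 -0.08]
tool shift [0. 0. 0.] ('roll', np.float64(-0.0))
47.0 [ 0.2  5.8 -1.9]
48.0 [ 0.   3.  -3.2]
49.0 [ 0.   3.1 -3.1]
50.0 [ 0.   3.1 -3. ]
t 18.85 pos [530.  188.2 266. ] rpy [-3.06  -0.017  1.86 ] F [-4.8  2.6 -0.2] open 0.116 q [ 0.22  0.39  1.6   0.01  1.24 -0.08]
tool shift [ -3.5 -58.3 185.3] ('roll', np.float64(-0.0))
[[370.20327725 416.5479303 ]
 [297.74828299 573.31609101]]
```

View pics/o2.png

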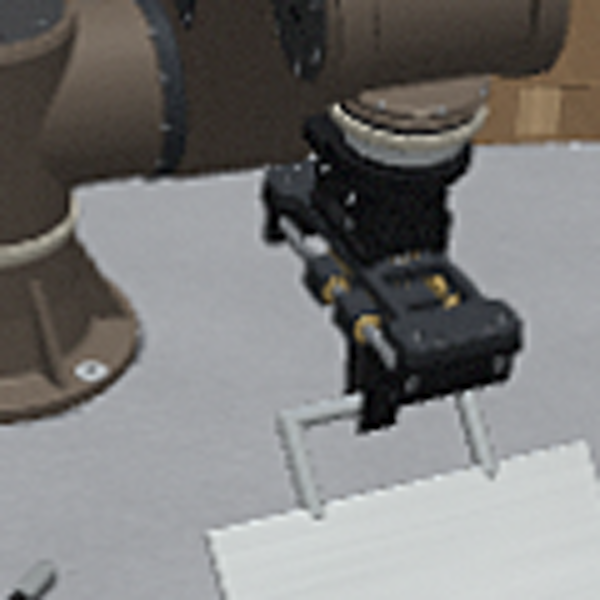

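Call:
send_rows(
  plan="0 3 -2 0 0; 0 3.5 -2.5 0 0; 0 3.5 -3 0 0; 0 3 -2 0 0; 0 0 0 0 0; 0 0 0 0 0",
)

```text
t: 19.45
eef_pos: [539.2, 191.0, 275.1]
tcp_rot: [-3.051, -0.017, 1.86]
ft_force: [-2.8, 3.5, -0.9]
opening: 0.117
```

```bash
python3 arc.py 49 50
python3 - <<'E'
from cell import *;from h import *
s=eyes.read_camera("scene");p=eyes.read_camera("top")
a=cv2.resize(s["image"][120:260,270:420],None,fx=5,fy=4.999,interpolation=cv2.INTER_CUBIC)
a=cv2.resize(s["image"][130:250,270:420],None,fx=5,fy=5,interpolation=cv2.INTER_CUBIC)
b=cv2.resize(p["image"][130:270,140:290],None,fx=4,fy=4,interpolation=cv2.INTER_CUBIC)
cv2.imwrite("pics/f1.png",a[:,:,::-1]);cv2.imwrite("pics/f1t.png",b[:,:,::-1])
E
```

```text
angle 48.73 radius 253.25 lat -0.2
t 19.45 pos [539.2 191.  275.1] rpy [-3.051 -0.017  1.86 ] F [-2.8  3.5 -0.9] open 0.117 q [ 0.22  0.4   1.55  0.01  1.28 -0.07]
tool shift [0. 0. 0.] ('roll', np.float64(0.0))
49.0 [0.1 3.1 1.4]
50.0 [ 0.   3.1 -3.1]
```

View pics/f1.png

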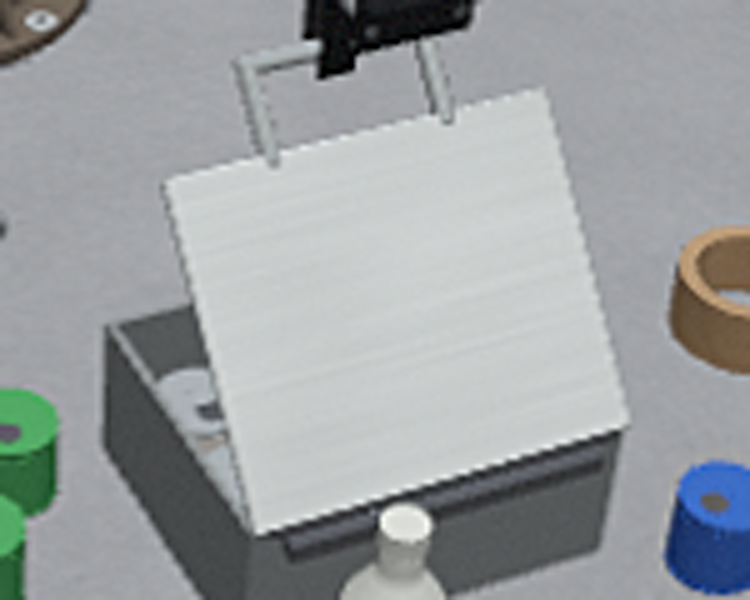

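View pics/f1t.png

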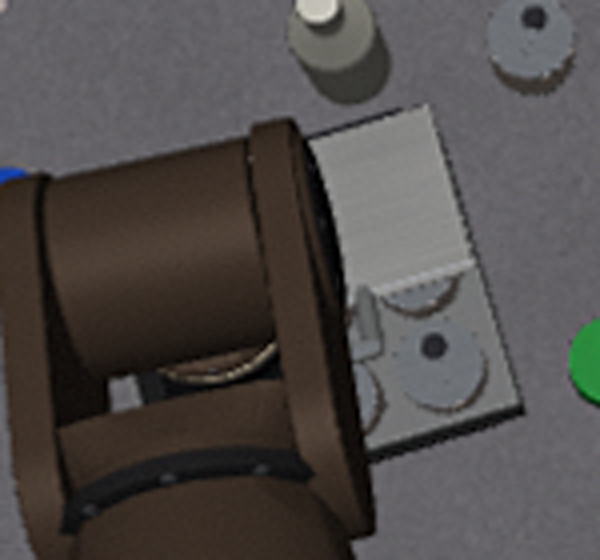

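The lid is up with its front corners at (165,182) and (546,88), and the bar corner is at (238,63). I'll fit the angle from these, independently of the arm.

```bash
cat > fa.py <<'E'
from cell import *
from h import *
from scipy.optimize import least_squares
s=eyes.read_camera("scene");p=eyes.read_camera("top")
def cv(a,f,o): return (np.array(a,float)+.5)/f-.5+o
def run(sf,fx,free,tp=None):
    def world(q,L,th):
        L=np.array(L,float);c,n=np.cos(th),np.sin(th)
        X=100+L[:,0]*c+L[:,2]*n; Z=100-L[:,0]*n+L[:,2]*c
        return np.c_[q[0]+np.cos(q[2])*X-np.sin(q[2])*L[:,1],q[1]+np.sin(q[2])*X+np.cos(q[2])*L[:,1],Z]
    ls=cv([(255,433),(625,319),(455,124),(106,215)],5,[270,150])
    L4=[(0,-120,8),(0,120,8),(-200,120,8),(-200,-120,8)]
    LF=[(-200,-120,8),(-200,120,8),(-256,-55,4)]
    def f(v):
        q=v[:3]; r=np.r_[proj(s,world(q,L4,0))-ls, proj(s,world(q,LF,v[3]))-sf]
        return r.ravel()
    r=least_squares(f,[605,209,.29,.85],x_scale=[100,100,1,1]); print(np.round(r.x,3),np.degrees(r.x[3]),np.round(f(r.x),1))
    for q in ([602.3,209.8,.289],[606.8,209,.298]):
        g=lambda t:(proj(s,world(q,LF,t[0]))-sf).ravel()
        r=least_squares(g,[.85]); print(np.degrees(r.x),np.round(g(r.x),1))
        if tp is not None:
            g=lambda t:(proj(p,world(q,[(-200,-120,8)],t[0]))-tp).ravel()
            r=least_squares(g,[.85]); print("top",np.degrees(r.x),np.round(g(r.x),1))
import sys
run(cv([(165,182),(546,88),(238,63)],5,[270,130]),5,1,cv([(473,262)],4,[140,130]))
E
python3 fa.py
```

```text
[6.06474e+02 2.09173e+02 2.98000e-01 8.33000e-01] 47.72606351401923 [-0.2 -0.3  0.6 -0.1  0.1 -0.2 -0.4  0.2 -0.3  0.5 -0.5  0.4  0.7 -0.5]
[47.05979109] [-0.7 -0.6 -0.8 -0.1  0.4 -1.3]
top [47.32575268] [ 0.4 -0.1]
[47.83063053] [-0.3  0.5 -0.5  0.5  0.7 -0.5]
top [45.63522995] [ 1.4 -0.4]
```

Vision gives about 47.6° and the arm about 48.1° after allowing for slip. I'll raise it about 2.2° more.

Call:
send_rows(
  plan="0 2 -2 0 0; 0 2.5 -2.5 0 0; 0 2 -2.5 0 0; 0 0 0 0 0; 0 0 0 0 0",
)

```text
t: 20.15
eef_pos: [546.5, 193.2, 281.8]
tcp_rot: [-3.051, -0.018, 1.86]
ft_force: [-3.0, 2.5, 0.1]
opening: 0.12
```

```bash
python3 arc.py 50
python3 - <<'E'
from cell import *;from h import *
s=eyes.read_camera("scene");p=eyes.read_camera("top")
a=cv2.resize(s["image"][130:250,270:420],None,fx=5,fy=5,interpolation=cv2.INTER_CUBIC)
b=cv2.resize(p["image"][130:270,140:290],None,fx=4,fy=4,interpolation=cv2.INTER_CUBIC)
cv2.imwrite("pics/f2.png",a[:,:,::-1]);cv2.imwrite("pics/f2t.png",b[:,:,::-1])
E
```

```text
angle 51.04 radius 253.62 lat -0.1
t 20.15 pos [546.5 193.2 281.8] rpy [-3.051 -0.018  1.86 ] F [-3.   2.5  0.1] open 0.12 q [ 0.22  0.4   1.52  0.01  1.31 -0.07]
tool shift [0. 0. 0.] ('roll', np.float64(0.0))
50.0 [ 0.  -0.8  5.8]
```

View pics/f2.png

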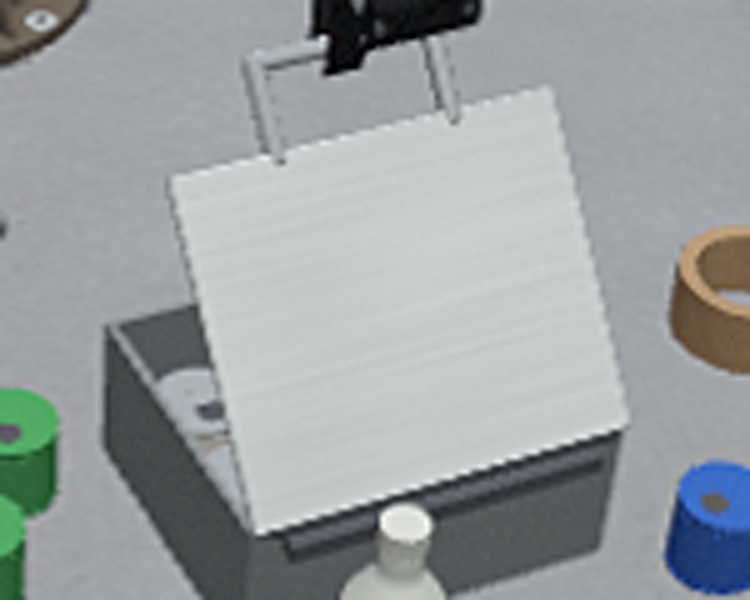

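View pics/f2t.png

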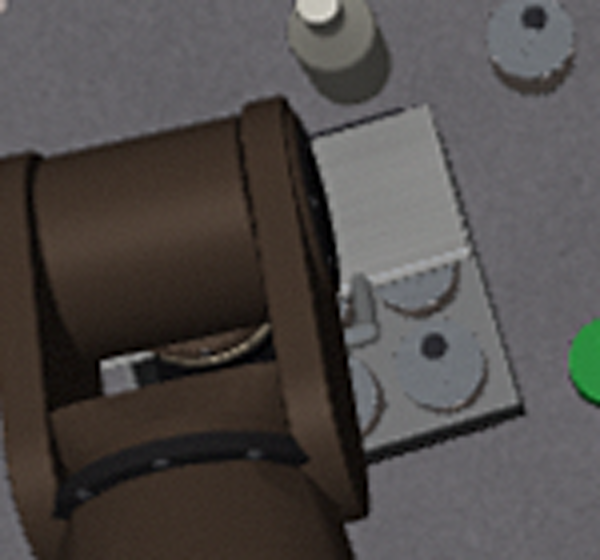

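```bash
sed -i '$d' fa.py
cat >> fa.py <<'E'
run(cv([(172,180),(551,88),(245,57)],5,[270,130]),5,1,cv([(469,246)],4,[140,130]))
E
python3 fa.py
```

```text
[6.06120e+02 2.09232e+02 2.97000e-01 8.73000e-01] 50.04140047942564 [-0.2 -0.4  0.6 -0.2  0.1 -0.2 -0.4  0.1 -0.7  0.5 -0.1  0.1  0.7  0. ]
[49.62005609] [-0.9 -0.5 -0.3 -0.5  0.5 -0.8]
top [50.39107991] [ 0.1 -0. ]
[50.16654508] [-0.7  0.7 -0.1  0.2  0.8  0.2]
top [48.75976465] [ 1.1 -0.4]
```

Vision gives 49.6–50.4° for most fits (one low at 48.8°), and the arm about 50.3° after slip correction, so I'm leaving it there. One last check for stillness and of the scene.

Run:
```python
from cell import *;from h import *
for i in range(6): s=eyes.read_camera("scene")
cv2.imwrite("pics/end.png",s["image"][:,:,::-1])
st=env.state(); to(st,st["eef_pos"]); print(np.abs(st["qvel"]).max())
```

```text
t 20.65 pos [546.5 193.1 281.8] rpy [-3.051 -0.018  1.86 ] F [-3.2  3.  -0.3] open 0.12 q [ 0.22  0.4   1.52  0.01  1.31 -0.07]
tool shift [0. 0. 0.] 
0.0016247048609247389
```

View pics/end.png

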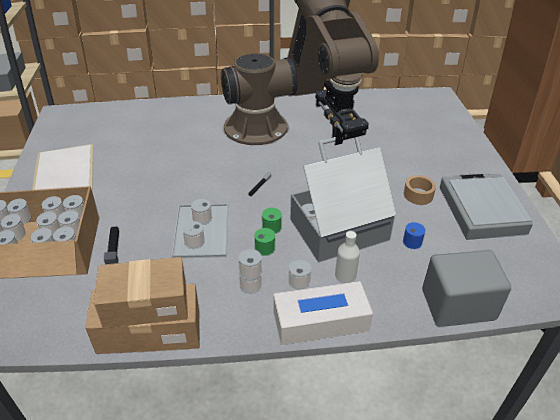

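The can is upright in the tray at (201,211), the lid is held with its bar at (345,145), and the other things are unmoved. The arm is still.

```bash
python3 -c "
from cell import *
print(job_done())"
```

```text
the job is handed in; nothing more can be done
None
```

The can from the lid now stands upright in the tray's free half, and I handed in with the gripper holding the lid still at about 50°. The job finished at t ≈ 20.7 s of the 64 s allowed.

- **Can:** It was gripped at the fixed force, half the gripper's most (about 30 N), and kept upright throughout. On set-down the wrist read about 19 N just before release.
- **Lid angle:** The combined fit of the main (scene) camera gave 50.0°, and the other fits 49.6–50.4°. One combination disagreed: the top camera with the scene-only case position gave 48.8°. The arm's own reading was 51.0°, or about 50.3° after allowing for roughly 4 mm of slip of the bar in the pads.
- **Holding still:** Over the last half second the arm did not move, and the wrist force was about 4 N.
- **Other things:** In the last picture they are where they were. The tool had leaned about 5° from vertical by the end, which did no harm.

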